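Hook up the drop guard of the carton press and load a carton

TASK

Lift the clear drop guard of the white carton press by the handle on top of its slotted bar, and hook the slot of the bar into the notch of the catch above, so that the guard stays up by itself when you let go; do not let the guard drop. Then lay the larger carton lengthwise on the bed of the press and slide its end in under the raised guard, straight and fully home against the stop. Leave the small carton and the dropper bottle where they are.

Things in the scene. Friction and masses are not known exactly. Their poses are not given: they have to be found in the camera images.
- press: White carton press with a clear drop guard, 150 mm wide, fixed. Origin: on the worktop, mid-width, guard plane; x points into the press (away from the robot), z up. Grey bed: top at z = 0.012, 100 mm wide from x = -0.089 on. White head at x > 0.002: top z = 0.115, a cylinder on it at x = 0.065 to 0.119 up to z = 0.17. Guard rails at |y| = 0.053 to 0.065, z up to 0.162, x > -0.012.
- notch (a point): Middle of the floor of the notch in the steel catch on the head: press x = 0.006, y = 0, z = 0.184; axes as the press. Open upward, 10 mm wide along x. On the robot's side a lip 7 mm thick and 7 mm high (x = -0.006 to 0.001), behind it the catch's upright up to z = 0.204, a back stop for the bar. Lip and floor are 14 mm wide; the floor is 9 mm thick, free space below it.
- stop (a point): Foot of the stop, the back wall of the pocket behind the guard, on the bed: press x = 0.038, y = 0, z = 0.012; axes as the press. The pocket is 78 mm wide, its ceiling at z = 0.068; 38 mm of the carton's length goes in past the guard's plane.
- guard (a joint): Lift of the guard, m: 0 closed, 0.085 upper stop, about 0.058 with the bar hooked; 0.067 or more is needed to swing the bar in over the lip. Slides vertically and falls when not held (about 0.5 kg with the bar, varies). Clear panel 104 mm wide, 60 mm high, 6 mm thick, at press x = -0.0035, its lower edge at z = 0.013 + lift.
- bar (a joint): Angle of the steel slotted bar, rad, hinged on the guard's upper edge at press x = -0.0035, z = 0.075 + lift, axis along y. 0: leans 0.5 rad from upright to the robot (its rest); grows toward the catch; 0.5 upright, about 0.68 hooked, limit 0.9. Bar 40 mm wide, 6 mm thick; slot 24 mm wide, its upper edge 52 mm from the hinge. The lip goes through the slot, whose top rests in the notch.
- grip (a point): Centre of the bar's handle: a black round crossbar 14 mm thick, 84 mm long along the press's y, 155 mm from the bar's hinge. At press x = -0.078, z = 0.211 when closed, about x = 0.025, z = 0.286 when hooked. Can be pinched from above across its thickness; it turns in the fingers as the bar swings.
- carton: The larger of the two loose cartons: a closed white box 60 mm (its x) x 115 mm (its y) x 42 mm high, about 0.12 kg, lying flat. Origin: centre of its underside. Either end may go in first.
- small_carton: Smaller carton 40 x 85 x 30 mm, a bystander. Origin: centre of its underside.
- dropper_bottle: Brown dropper bottle with a black cap, 33 mm across, 102 mm high, a bystander. Origin: centre of its underside.
Not all that is in view belongs to the job. Several things have the shape of the carton; the one meant has the colours described above.

How it is judged:
By the outcome, as a careful person would: the job done as asked, in the order asked, and still so for the second after the job is handed in, with the robot touching nothing.
It also fails if it takes over 48 s, if anything falls off the work surface, if the arm or the gripper's body presses on something with over 40 N, if the wrist force passes 120 N, or if a joint passes its speed limit or range.

ROBOT

A 6-joint arm with a two-finger parallel gripper is mounted at the origin on a cart in front of the work surface, level with it; the furniture and walls round the work are solid. World frame = base frame: x ahead of the robot, y to its left, z up, the work surface at z = 0. Lengths are in m, angles in degrees, forces in N, time in s.
With the tool pointing down it reaches from about 0.375 to 0.9 m from the base axis. Payload 3.1 kg.
Tool frame: the origin (TCP) lies between the finger pads; the fingertips stand 19 mm ahead of it and the grasp point (between the pads) is the TCP; z points along the fingers, x is the direction in which the jaws open and shut, and the axes are right-handed (so a half turn about z gives the same grasp; the last joint's range is limited). The gripper opens to 87 mm and grips with 3 to 60 N. Pads are 19 mm wide; open, the fingers measure 117 mm over their backs; the gripper's body (75 mm by 190 mm) begins 51 mm behind the grasp point.
Start: joints at [-78.753, 30.224, 82.088, -0, 67.689, -10.227], TCP at [0.229, -0.582, 0.242] pointing down, gripper open.
Joint ranges: [-176.69, 176.69], [-43.24, 126.21], [12.49, 139.97], [-82, 262], [0, 151.66], [-163.58, 163.58]. Speed limits (degrees/s): [159.86, 159.86, 180, 180, 180, 180].

INTERFACE

Orientations are given as a 3x3 rotation matrix whose columns are the frame's x, y, z axes.
In Python, from rig import read_state, capture, camera_info, hand_in, spot_in, silhouettes gives the robot as it stands.
- The arm moves only by the shell command python3 -m jog 'ROWS'. ROWS is text: rows parted by semicolons, each of 7 numbers parted by spaces: the shift along the tool's x, y, z in m, then the turn, a rotation vector about the tool's x, y, z in degrees, then the opening, from 0 (shut) to 1 (fully open). A call has 1 to 8 rows; each row is the pose to reach, as a shift and turn from the pose commanded when the call began, along the tool's axes at that moment; what a row does not reach only later rows make up. A row lasts 1/8 s, in which the tool goes at most 62.5 mm and 10.7 degrees, less where a joint would pass 70% of its speed; a pose out of reach is approached as far as the arm can. A call with a gripper value outside its range is refused whole. The fingers move at their own pace and stop on an object; the grip force is fixed at half the most. Time passes only in rows, so rows that repeat a pose let the fingers close. It gives the time, the measured TCP pose, the force and the opening at its end, in the units of the state.
- read_state(): the state, without advancing time (a new reading comes with each control period).
- capture(name): name is "scene" or "top" or "wrist"; returns (picture, depth): 384x512x3 uint8, red, green, blue; 384x512 float32, m along the optical axis (not along the pixel's ray), 0 where there is no reading.
- camera_info(name): a dict with "vfov" (degrees; the focal length in pixels is half the picture's height over the tangent of half this angle, whatever the lens; pixels are square), "cx", "cy" (the principal point, pixels), "R" (3x3) and "t" (3): a world point X has camera coordinates R X + t; the wrist camera has in their place "tool_from_camera" (4x4, takes a point from camera to tool coordinates, whose origin is the TCP and whose axes are the tool frame's). Camera axes: x right, y down, z forward; pixel columns grow to the right and rows downward; lengths in m; the calibration is good to about 2 mm. The wrist camera is an equidistant fisheye: a pixel r from the principal point sees the ray r / f radians off the axis. A picture is of the moment at which its call begins: read the wrist's pose just before it. camera_info takes no time and is no camera call.
- hand_in(): hands the job in, once; it reports no verdict.
Trained networks look in the newest picture that a camera, given by its name, has taken for a name from the list of things; names that differ only in an ending like _2 or _b are one class to them, and where a whole thing is asked for, a point or a joint stands for the part that bears it (a point fixed in the world has none). Each returns a list of dicts, best first, with "score" (0 to 1); they miss things now and then, are a little off and sometimes report something else, mostly with a low value. They report only what shows in the picture. A call takes as long as a camera call. They do not tell look-alikes from the thing itself.
- spot_in(label, camera): "centre" ([x, y, z] in m, in world coordinates, good to about 4 mm: the middle of the surface that is visible of it).
- silhouettes(label, camera): "region" (384x512 bool, what is visible of it).
The state is a dict: "time_s": time; "joint_positions": joint angles; "qvel": joint speeds; "tau": joint torques, N m; "position": TCP position; "tcp_rot": TCP orientation; "force": force on the tool from outside, world axes, zero at the start; "moment": the same for the moment, N m; "opening": opening from 0.0 (shut) to 1.0 (fully open).
Only numpy, scipy, OpenCV 4.12 (cv2) and the standard library are available. Lean on these libraries where they do the work, as an engineer would, in place of code of your own. Each camera call takes 0.05 s, during which the arm holds its last target.

## Working session

There is one attempt and no reset: what is moved stays moved. The work goes in short steps, Python scripts to look and compute and a shell command to move; the robot and the scene stay as the last step left them, time stands still between calls to the robot, and variables do not carry over. Pictures are saved under pics/ and viewed, and the job is handed in when it is done.

```bash
ls; mkdir -p pics; python3 - <<'E'
from rig import *
import cv2,numpy as np
s=read_state();print(s)
for n in("scene","top","wrist"):
    p,d=capture(n);cv2.imwrite(f"pics/{n}0.png",p[:,:,::-1]);np.save(f"{n}0.npy",d)
    print(n,camera_info(n))
    for l in("press","guard","bar","grip","carton","small_carton","dropper_bottle"):
        try:
            print(l,[(np.round(r["centre"],3).tolist(),round(r["score"],2)) for r in spot_in(l,n)] if n!="wrist" else "")
        except Exception as e: print(l,e)
print(read_state()["time_s"])
E
```

```text
pics
{'time_s': 0.0, 'joint_positions': array([-7.87544337e+01,  3.02800583e+01,  8.21573068e+01,  9.99422184e-04,
        6.76891626e+01, -1.02275106e+01]), 'qvel': array([-0.07247007,  0.01023054,  0.02932274, -0.00847565, -0.07455875,
       -0.13505938]), 'tau': array([-5.71401324e-04, -4.40052688e+01, -1.76593190e+01,  6.30636932e-02,
        5.82126144e-02, -1.54989357e-04]), 'position': array([ 0.22868074, -0.58090846,  0.24055477]), 'tcp_rot': array([[ 3.66057357e-01, -9.30592198e-01, -4.14827360e-04],
       [-9.30589760e-01, -3.66057365e-01,  2.16907134e-03],
       [-2.17037148e-03, -4.07970430e-04, -9.99997562e-01]]), 'force': array([ 0.64533396, -0.13679051, -0.17513364]), 'moment': array([0.00965853, 0.01398602, 0.01462473]), 'opening': 1.0032718855707836}
scene {'vfov': 47.93447900492366, 'cx': 259.3986280551828, 'cy': 198.02779364483263, 'R': array([[ 0.71945975, -0.6942024 , -0.02146396],
       [-0.43611504, -0.42749879, -0.79186391],
       [ 0.54053801,  0.57907496, -0.61032028]]), 't': array([-0.64897046,  0.14186758,  1.20688936])}
press [([0.532, -0.499, 0.105]
[... 826 characters left out ...]
([0.401, -0.725, 0.04], 0.71), ([0.428, -0.23, 0.043], 0.65)]
small_carton [([0.476, -0.418, 0.159], 0.6), ([0.273, -0.336, 0.026], 0.55)]
dropper_bottle [([0.66, -0.164, 0.063], 0.55)]
wrist {'vfov': 65.70646984690485, 'cx': 258.0262700678584, 'cy': 190.93531054325103, 'tool_from_camera': array([[ 9.99999117e-01, -1.32391303e-03,  1.18358478e-04,
        -3.38721642e-04],
       [ 1.24788179e-03,  9.65762642e-01,  2.59424289e-01,
        -7.01608036e-02],
       [-4.57761393e-04, -2.59423912e-01,  9.65763441e-01,
        -1.43144296e-01],
       [ 0.00000000e+00,  0.00000000e+00,  0.00000000e+00,
         1.00000000e+00]])}
press 
guard 
bar 
grip 
carton 
small_carton 
dropper_bottle 
0.85
```

View pics/scene0.png

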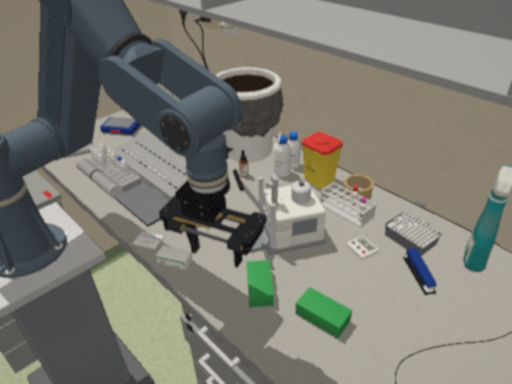

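View pics/top0.png

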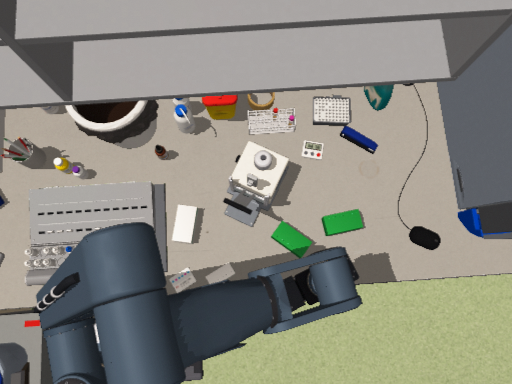

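View pics/wrist0.png

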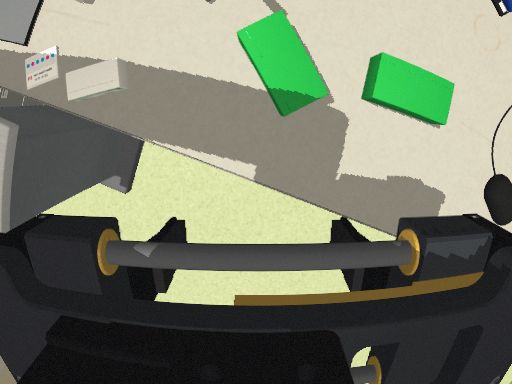

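```bash
cat > h.py <<'E'
import numpy as np,cv2
from rig import *
def cloud(n,d):
    ci=camera_info(n);f=192/np.tan(np.radians(ci["vfov"]/2))
    v,u=np.mgrid[0:384,0:512]
    c=np.stack([(u-ci["cx"])/f*d,(v-ci["cy"])/f*d,d],-1)
    w=(c-ci["t"])@ci["R"]
    w[d<=0]=np.nan
    return w
def proj(n,X):
    ci=camera_info(n);f=192/np.tan(np.radians(ci["vfov"]/2))
    c=np.asarray(X)@ci["R"].T+ci["t"]
    return c[...,:2]/c[...,2:]*f+[ci["cx"],ci["cy"]]
E
python3 - <<'E'
from h import *
p=cv2.imread("pics/top0.png");d=np.load("top0.npy");w=cloud("top",d)
cv2.imwrite("pics/crop_top0.png",cv2.resize(p[130:300,150:310],None,fx=4.5,fy=3.5*4.5/4.5,interpolation=cv2.INTER_CUBIC))
s=cv2.imread("pics/scene0.png");cv2.imwrite("pics/crop_sc0.png",cv2.resize(s[140:290,130:350],None,fx=3.6,fy=3.6,interpolation=cv2.INTER_CUBIC))
def rect(m,name):
    P=w[m][:,:2].astype(np.float32);r=cv2.minAreaRect(P*1000);print(name,len(P),r,np.nanmedian(w[m][:,2]))
v,u=np.mgrid[0:384,0:512]
box=(u>170)&(u<202)&(v>198)&(v<250)
m=box&(w[...,2]>0.033)&(w[...,2]<.055);rect(m,"carton")
for lo,hi in((.105,.125),):
    m=(u>220)&(u<300)&(v>135)&(v<215)&(w[...,2]>lo)&(w[...,2]<hi);rect(m,"head")
m=(u>220)&(u<300)&(v>180)&(v<230)&(w[...,2]>.007)&(w[...,2]<.02);rect(m,"bed")
m=(u>205)&(u<270)&(v>190)&(v<230)&(w[...,2]>.17)&(w[...,2]<.24);rect(m,"handle")
m=(u>220)&(u<300)&(v>135)&(v<185)&(w[...,2]>.16)&(w[...,2]<.18);rect(m,"cyl")
for l in("carton","small_carton"):
  for r in [1]: pass
E
```

```text
carton 716 ((432.65802001953125, -229.1089324951172), (61.47298049926758, 115.1661376953125), 78.26814270019531) 0.04298686596731742
head 1598 ((561.0333251953125, -466.10382080078125), (139.883544921875, 172.55152893066406), 60.64778137207031) 0.11579362258649924
bed 666 ((477.4267272949219, -466.18402099609375), (149.76405334472656, 247.59056091308594), 1.8703128099441528) 0.012939315453237796
handle 215 ((454.3338317871094, -406.1391296386719), (83.47598266601562, 33.999393463134766), 61.49137878417969) 0.21580724846009686
cyl 174 ((555.811767578125, -453.2525939941406), (68.43791198730469, 141.0743865966797), 36.62284469604492) 0.16278246962095233
```

View pics/crop_top0.png

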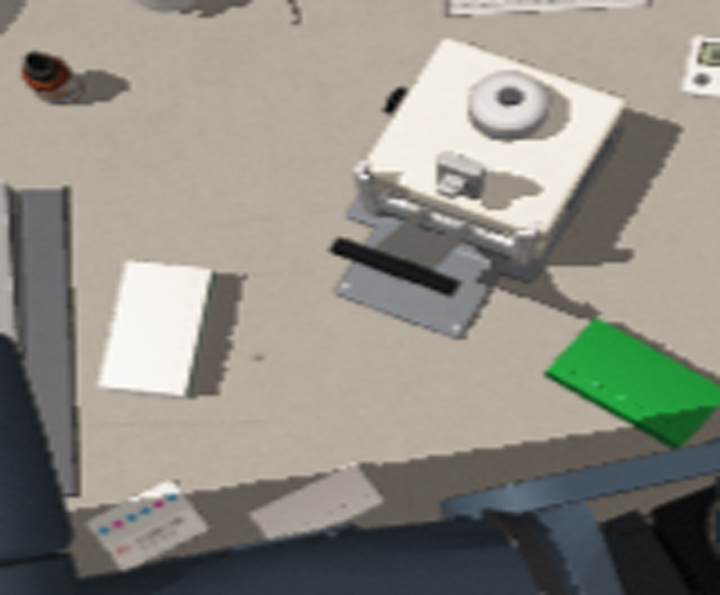

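View pics/crop_sc0.png

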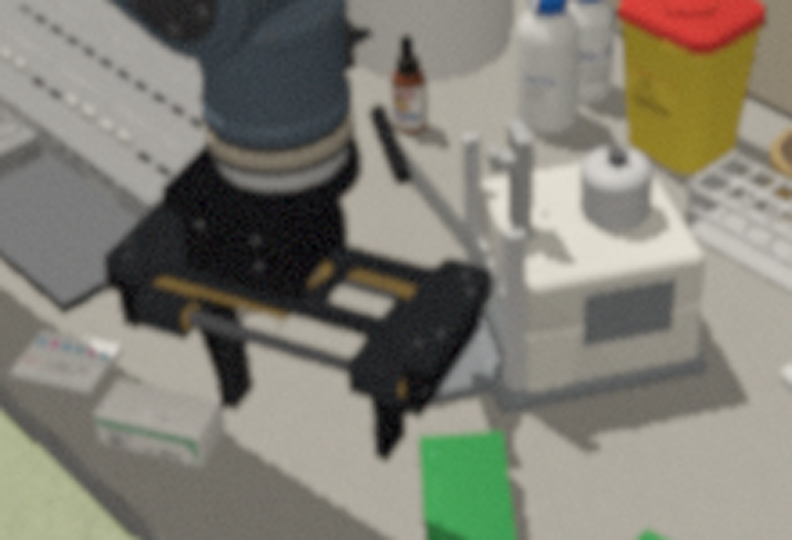

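```bash
python3 - <<'E'
from h import *
p=cv2.imread("pics/top0.png");d=np.load("top0.npy");w=cloud("top",d)
v,u=np.mgrid[0:384,0:512]
def comp(m):
    n,l,s,_=cv2.connectedComponentsWithStats(cv2.morphologyEx(m.astype(np.uint8),cv2.MORPH_OPEN,np.ones((3,3))));return l==1+np.argmax(s[1:,4])
def rect(m,name):
    P=w[m][:,:2].astype(np.float32);r=cv2.minAreaRect(P*1000);print(name,len(P),r,cv2.boxPoints(r).round().tolist(),np.nanmedian(w[m][:,2]))
    return r
reg=(u>215)&(u<300)&(v>135)&(v<230)
rect(comp(reg&(w[...,2]>.11)&(w[...,2]<.12)),"head")
rect(comp(reg&(w[...,2]>.008)&(w[...,2]<.018)&(v>185)),"bed")
m=(u>205)&(u<270)&(v>190)&(v<230)&(w[...,2]>.19)&(p.max(2)<70)&(w[...,2]<.24)
rect(m,"handle")
P=w[m];
q=P-np.median(P,0);_,_,V=np.linalg.svd(q);print(V[0],np.median(P,0))
m=reg&(v<185)&(w[...,2]>.15)&(w[...,2]<.19)&(w[...,0]>.55);print("cyl",m.sum(),cv2.minEnclosingCircle(w[m][:,:2].astype(np.float32)),w[m][:,2].max())
m=reg&(w[...,2]>.19)&(w[...,2]<.21)&(w[...,0]>.48);print("catch",m.sum(),w[m].mean(0))
m=comp((u>165)&(u<202)&(v>195)&(v<250)&(w[...,2]>0.036)&(w[...,2]<.05));rect(m,"carton")
E
```

```text
head 1237 ((574.8325805664062, -474.2015686035156), (139.1366424560547, 138.22796630859375), 60.720149993896484) [[481.0, -501.0], [601.0, -569.0], [669.0, -447.0], [549.0, -380.0]] 0.11580792008504336
bed 133 ((464.3070068359375, -470.1167297363281), (58.3297119140625, 50.03845977783203), 86.05923461914062) [[437.0, -497.0], [487.0, -501.0], [491.0, -443.0], [441.0, -439.0]] 0.012930270119760825
handle 141 ((445.6348876953125, -401.29510498046875), (81.64813232421875, 14.087081909179688), 61.49137878417969) [[420.0, -434.0], [432.0, -441.0], [471.0, -369.0], [459.0, -362.0]] 0.2172515064843961
[-0.48519578 -0.87437746 -0.00700839] [ 0.44467437 -0.40067132  0.21725151]
cyl 253 ((0.5937471389770508, -0.4847590923309326), 0.027545265853405) 0.17637428550937423
catch 70 [ 0.52405917 -0.44589937  0.20034166]
carton 697 ((432.4729919433594, -229.20225524902344), (61.082828521728516, 115.13397216796875), 78.75230407714844) [[370.0, -248.0], [483.0, -270.0], [495.0, -210.0], [382.0, -188.0]] 0.042989397996954275
```

```bash
cat >> h.py <<'E'
from scipy.spatial.transform import Rotation as Ro
yaw=np.radians(-29.1);O=np.array([.5134,-.4398,0.])
px=np.array([np.cos(yaw),np.sin(yaw),0]);py=np.array([-np.sin(yaw),np.cos(yaw),0]);pz=np.array([0,0,1.])
def W(x,y,z): return O+x*px+y*py+z*pz
def Rt(a): # a: tool points outward (press +x) by a rad
    x=np.cos(a)*px+np.sin(a)*pz;z=np.sin(a)*px-np.cos(a)*pz
    return np.stack([x,np.cross(z,x),z],1)
def rel(P,R,s=None):
    s=s or read_state();R0=s["tcp_rot"];p0=s["position"]
    return np.round(np.r_[R0.T@(P-p0),np.degrees(Ro.from_matrix(R0.T@R).as_rotvec())],4)
def toP(p): 
    q=np.asarray(p)-O; return np.round([q@px,q@py,q[2]],4)
E
python3 - <<'E'
from h import *
G=W(-.078,0,.211);R=Rt(.5);print(G)
print(rel(G-.1*R[:,2],R), rel(np.array([.3,-.5,.32]),R))
E
```

```text
[ 0.44524577 -0.40186584  0.211     ]
[ -0.1251  -0.2368  -0.0572   9.8556  27.4979 -38.5889] [ -0.0499  -0.0961  -0.0784   9.8556  27.4979 -38.5889]
```

```bash
python3 -m jog '0 0 -0.06 0 0 0 1; -0.05 -0.1 -0.075 3 9 -13 1; -0.09 -0.17 -0.065 6 18 -26 1; -0.125 -0.237 -0.057 9.86 27.5 -38.6 1; -0.125 -0.237 -0.057 9.86 27.5 -38.6 1; -0.125 -0.237 -0.057 9.86 27.5 -38.6 1; -0.125 -0.237 -0.057 9.86 27.5 -38.6 1; -0.125 -0.237 -0.057 9.86 27.5 -38.6 1'
python3 - <<'E'
from h import *
s=read_state();print(s["joint_positions"])
p,d=capture("wrist");cv2.imwrite("pics/w1.png",p[:,:,::-1])
G=W(-.078,0,.211);R=Rt(.5)
print(toP(s["position"]),rel(G,R,s))
p,d=capture("top");cv2.imwrite("pics/t1.png",p[:,:,::-1])
w=cloud("top",d)
print([(np.round(r["centre"],3),round(r["score"],2)) for r in spot_in("grip","wrist")])
E
```

```text
time_s: 1.85
position: [0.4037, -0.3801, 0.2993]
tcp_rot: [[0.766, -0.488, 0.419], [-0.427, -0.873, -0.235], [0.48, 0.001, -0.877]]
force: [-0.4, -0.7, 0.4]
opening: 0.997
[-63.02385669  12.59095337 107.98611064  25.7859815   37.79745076
 -51.37870284]
[-0.1249 -0.0012  0.2993] [-0.0013 -0.0013  0.1     0.1019 -0.0608 -0.0377]
[(array([ 0.448, -0.395,  0.221]), 0.94)]
```

View wrist.

View pics/w1.png

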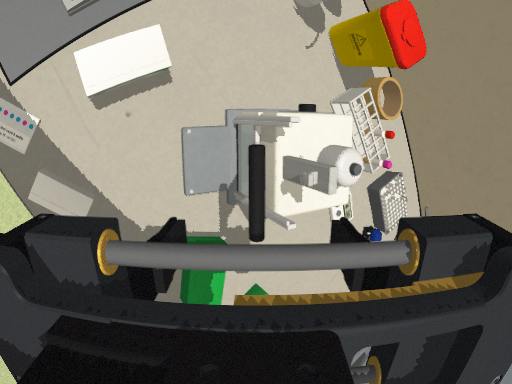

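```bash
python3 -m jog '-0.001 -0.001 0.05 0 0 0 1; -0.001 -0.001 0.1 0 0 0 1; -0.001 -0.001 0.1 0 0 0 1; -0.001 -0.001 0.1 0 0 0 0; -0.001 -0.001 0.1 0 0 0 0; -0.001 -0.001 0.1 0 0 0 0; -0.001 -0.001 0.1 0 0 0 0; -0.001 -0.001 0.1 0 0 0 0'
python3 - <<'E'
from h import *
s=read_state();print(s["opening"]*87,toP(s["position"]),s["force"],s["moment"])
E
```

```text
time_s: 3.0
position: [0.4452, -0.4005, 0.2109]
tcp_rot: [[0.767, -0.486, 0.419], [-0.426, -0.874, -0.234], [0.48, 0.0, -0.877]]
force: [-0.4, -0.8, 0.5]
opening: 0.517
44.98867602941126 [-0.0787  0.0012  0.2109] [-0.39059973 -0.8295554   0.53151198] [ 0.09970489  0.18946689 -0.05997217]
```

```bash
python3 -m jog '0 0 0 0 0 0 0; 0 0 0 0 0 0 0; 0 0 0 0 0 0 0; 0 0 0 0 0 0 0; 0 0 0 0 0 0 0; 0 0 0 0 0 0 0'
python3 - <<'E'
from h import *
s=read_state();print(s["opening"]*87,toP(s["position"]),s["force"],s["moment"])
p,d=capture("wrist");cv2.imwrite("pics/w2.png",p[:,:,::-1])
E
```

```text
time_s: 3.75
position: [0.4457, -0.4009, 0.2106]
tcp_rot: [[0.766, -0.486, 0.42], [-0.426, -0.874, -0.234], [0.48, 0.0, -0.877]]
force: [3.7, -0.6, -1.6]
opening: 0.147
12.798888263937918 [-0.0781  0.0011  0.2106] [ 3.73726996 -0.64925772 -1.57617711] [ 0.04397504 -0.39522786  0.06204999]
```

View pics/w2.png

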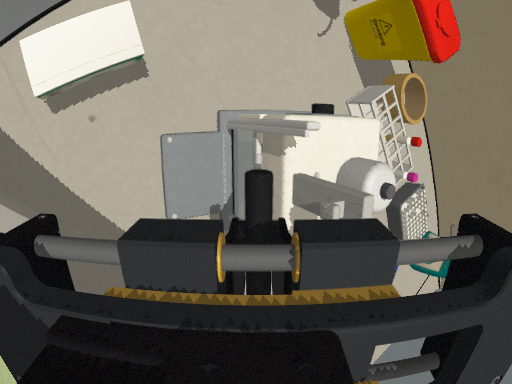

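```bash
python3 -m jog '0.006 0 -0.011 0 0 0 0; 0.012 0 -0.022 0 0 0 0; 0.018 0 -0.033 0 0 0 0; 0.024 0 -0.044 0 0 0 0; 0.030 0 -0.055 0 0 0 0; 0.0365 0 -0.0665 0 0 0 0; 0.0365 0 -0.0665 0 0 0 0'
python3 - <<'E'
from h import *
s=read_state();print(s["opening"]*87,toP(s["position"]),s["force"],s["moment"])
p,d=capture("scene");cv2.imwrite("pics/s3.png",cv2.resize(p[140:290,130:350,::-1],None,fx=3.6,fy=3.6))
p,d=capture("wrist");cv2.imwrite("pics/w3.png",p[:,:,::-1])
def hp(L,th):
    f=.5-th; return W(-.0035-.155*np.sin(f),.001,.075+L+.155*np.cos(f))
for th in np.array([.1,.2,.3,.4,.5,.6,.68,.72]): print(th,rel(hp(.0755,th),Rt(.5-th),s))
E
```

```text
time_s: 4.68
position: [0.4456, -0.4008, 0.2864]
tcp_rot: [[0.767, -0.486, 0.419], [-0.426, -0.874, -0.234], [0.48, 0.0, -0.877]]
force: [6.9, -2.3, -5.5]
opening: 0.151
13.101024559966945 [-0.0782  0.0011  0.2864] [ 6.90499426 -2.33223222 -5.50236329] [-0.09340907 -0.4120837   0.11853726]
0.1 [ 1.5900e-02  1.0000e-04  8.0000e-04  1.8600e-02 -5.7847e+00  1.2000e-02]
0.2 [ 3.12000e-02  1.00000e-04  3.20000e-03  1.92000e-02 -1.15143e+01
  1.11000e-02]
0.3 [ 4.62000e-02  1.00000e-04  7.00000e-03  1.98000e-02 -1.72439e+01
  1.01000e-02]
0.4 [ 6.08000e-02  1.00000e-04  1.23000e-02  2.03000e-02 -2.29735e+01
  9.20000e-03]
0.5 [ 7.4700e-02  1.0000e-04  1.9100e-02  2.0800e-02 -2.8703e+01  8.2000e-03]
0.6 [ 8.79000e-02  1.00000e-04  2.72000e-02  2.13000e-02 -3.44326e+01
  7.20000e-03]
0.68 [ 9.79000e-02  1.00000e-04  3.46000e-02  2.17000e-02 -3.90163e+01
  6.30000e-03]
0.72 [ 1.02600e-01  1.00000e-04  3.86000e-02  2.19000e-02 -4.13081e+01
  5.90000e-03]
```

View pics/s3.png

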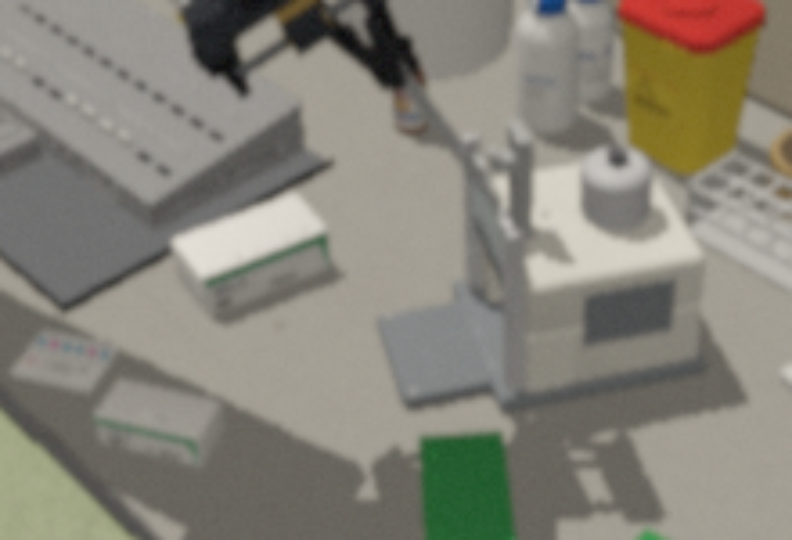

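View pics/w3.png

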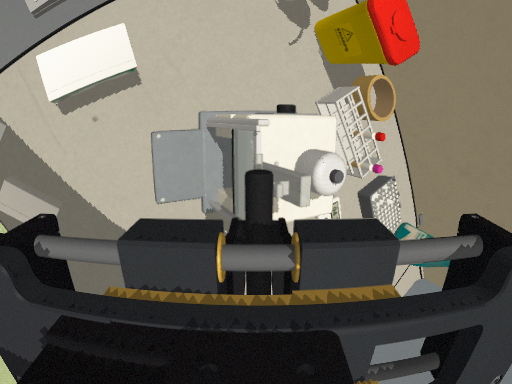

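```bash
python3 -m jog '0.016 0 0.001 0 -5.8 0 0; 0.031 0 0.003 0 -11.5 0 0; 0.046 0 0.007 0 -17.2 0 0; 0.061 0 0.0123 0 -23 0 0; 0.0747 0 0.019 0 -28.7 0 0; 0.088 0 0.027 0 -34.4 0 0; 0.0965 0 0.0335 0 -38.4 0 0; 0.0965 0 0.0335 0 -38.4 0 0'
python3 - <<'E'
from h import *
s=read_state();print(s["opening"]*87,toP(s["position"]),s["force"],s["moment"])
p,d=capture("scene");cv2.imwrite("pics/s4.png",cv2.resize(p[100:250,180:400,::-1],None,fx=3.6,fy=3.6))
p,d=capture("wrist");cv2.imwrite("pics/w4.png",p[:,:,::-1])
E
```

```text
time_s: 5.78
position: [0.5329, -0.4495, 0.2988]
tcp_rot: [[0.861, -0.486, -0.153], [-0.478, -0.874, 0.086], [-0.175, -0.001, -0.985]]
force: [-0.4, 0.4, -5.2]
opening: 0.149
13.004432902930299 [0.0217 0.001  0.2988] [-0.44372767  0.35282525 -5.15004382] [-0.33758994 -0.23109085  0.03196817]
```

View pics/s4.png

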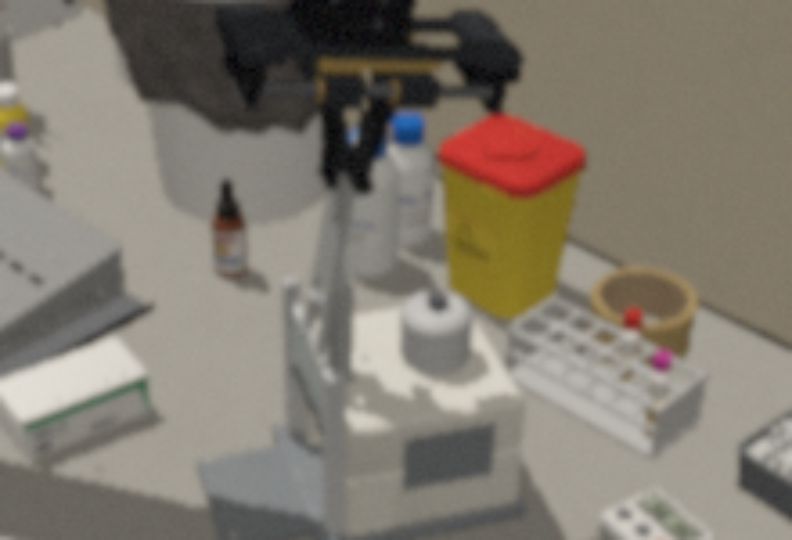

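View pics/w4.png

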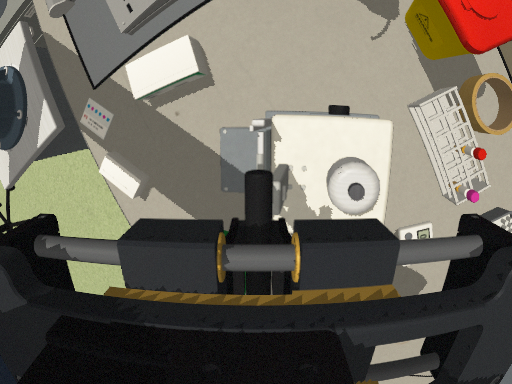

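```bash
python3 -m jog '0.0025 0 -0.0004 0 -1 0 0; 0.0032 0 0.003 0 -1 0 0; 0.0038 0 0.0065 0 -1 0 0; 0.0044 0 0.010 0 -1 0 0; 0.0048 0 0.0125 0 -1 0 0; 0.0048 0 0.0125 0 -1 0 0'
python3 - <<'E'
from h import *
s=read_state();print(s["opening"]*87,toP(s["position"]),s["force"],s["moment"])
E
```

```text
time_s: 6.62
position: [0.535, -0.4506, 0.2916]
tcp_rot: [[0.858, -0.486, -0.164], [-0.478, -0.874, 0.09], [-0.187, 0.001, -0.982]]
force: [-5.1, 0.8, 4.5]
opening: 0.15
13.017538381924904 [0.0241 0.001  0.2916] [-5.07545623  0.76687848  4.54760306] [0.26040978 0.75368874 0.00697097]
```

```bash
python3 -m jog '-0.001 0 -0.006 0 0 0 0; -0.0022 0 -0.0118 0 0 0 0; 0 0 -0.0122 0 -1 0 0; 0.0025 0 -0.0127 0 -2 0 0;  0.005 0 -0.013 0 -3 0 0; 0.005 0 -0.013 0 -3 0 0'
python3 - <<'E'
from h import *
s=read_state();print(s["opening"]*87,toP(s["position"]),s["force"],s["moment"])
E
```

```text
time_s: 7.38
position: [0.5409, -0.4538, 0.3017]
tcp_rot: [[0.847, -0.486, -0.213], [-0.472, -0.874, 0.119], [-0.244, -0.0, -0.97]]
force: [-7.0, 1.9, -1.6]
opening: 0.147
12.803673301609457 [0.0308 0.0011 0.3017] [-7.02431632  1.89771285 -1.62600304] [0.01909819 0.7050191  0.10061971]
```

```bash
python3 -m jog '-0.0015 0 0.003 0 0.5 0 0; -0.002 0 0.006 0 1 0 0; -0.0015 0 0.009 0 1 0 0; -0.001 0 0.012 0 1 0 0;  -0.0005 0 0.0145 0 1 0 0; -0.0005 0 0.0145 0 1 0 0'
python3 - <<'E'
from h import *
s=read_state();print(s["opening"]*87,toP(s["position"]),s["force"],s["moment"])
p,d=capture("scene");cv2.imwrite("pics/s5.png",cv2.resize(p[130:230,240:350,::-1],None,fx=6,fy=6,interpolation=cv2.INTER_CUBIC))
p,d=capture("wrist");cv2.imwrite("pics/w5.png",cv2.resize(p[100:300,170:400,::-1],None,fx=3,fy=3))
E
```

```text
time_s: 8.12
position: [0.5387, -0.4528, 0.2979]
tcp_rot: [[0.853, -0.486, -0.19], [-0.476, -0.874, 0.102], [-0.216, 0.004, -0.976]]
force: [-6.3, 3.3, 24.1]
opening: 0.148
12.866123997726154 [0.0285 0.0009 0.2979] [-6.34318521  3.2911763  24.11855973] [0.95773094 1.6470692  0.04851657]
```

View pics/s5.png

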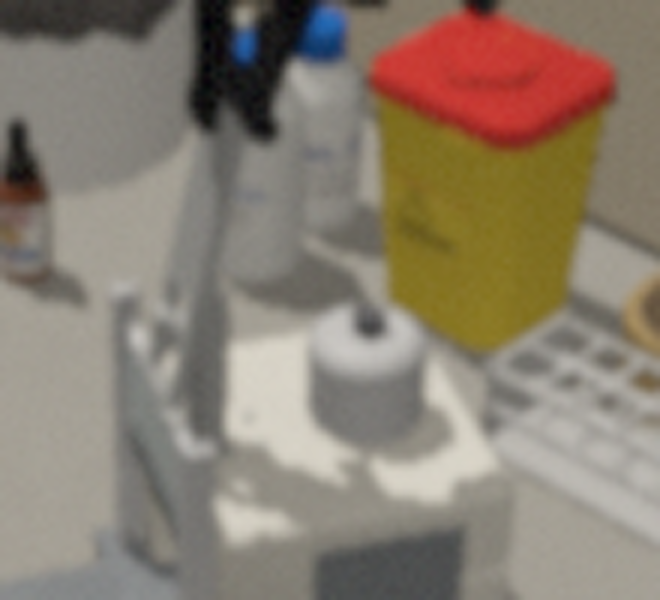

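View pics/w5.png

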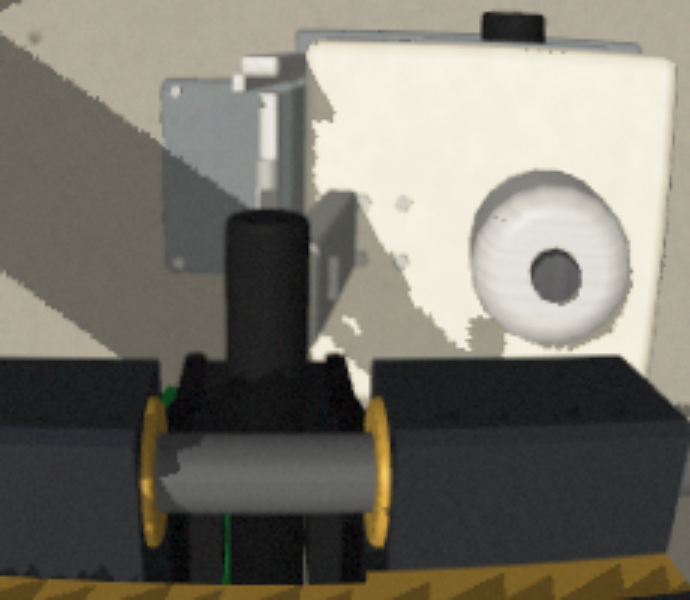

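```bash
python3 -m jog '-0.0017 0 -0.0073 0 0 0 0; -0.0034 0 -0.0146 0 0 0 0; -0.006 0 -0.014 0 1.5 0 0; -0.0095 0 -0.0132 0 3.3 0 0; -0.0095 0 -0.0132 0 3.3 0 0'
python3 - <<'E'
from h import *
s=read_state();print(s["opening"]*87,toP(s["position"]),s["force"],s["moment"],s["tcp_rot"][2])
print(rel(W(.0212,.001,.298),Rt(-.16),s),rel(W(.0212,.001,.2845),Rt(-.16),s))
E
```

```text
time_s: 8.85
position: [0.5331, -0.4495, 0.3026]
tcp_rot: [[0.862, -0.486, -0.144], [-0.48, -0.874, 0.08], [-0.165, -0.0, -0.986]]
force: [-2.5, -0.9, -4.8]
opening: 0.145
12.610427702241067 [0.0219 0.0011 0.3026] [-2.52495257 -0.89819641 -4.77201469] [-0.30793589  0.08800431  0.08054081] [-1.64535018e-01 -5.25654620e-05 -9.86371241e-01]
[ 1.000e-04  1.000e-04  4.700e-03 -2.100e-03  3.029e-01  5.900e-03] [ 2.300e-03  1.000e-04  1.800e-02 -2.100e-03  3.029e-01  5.900e-03]
```

```bash
python3 -m jog '0 0 0.004 0 0 0 0; 0.0005 0 0.008 0 0 0 0; 0.0011 0 0.011 0 0 0 0; 0.0015 0 0.013 0 0 0 0; 0.0015 0 0.013 0 0 0 0'
python3 - <<'E'
from h import *
s=read_state();print(s["opening"]*87,toP(s["position"]),s["force"],s["moment"],s["tcp_rot"][2])
E
```

```text
time_s: 9.48
position: [0.5325, -0.4491, 0.2893]
tcp_rot: [[0.862, -0.486, -0.144], [-0.479, -0.874, 0.08], [-0.165, -0.0, -0.986]]
force: [-1.1, -2.1, -6.8]
opening: 0.148
12.91649581194089 [0.0212 0.0011 0.2893] [-1.070976   -2.07133069 -6.79635052] [-0.37186153  0.08085655  0.05078071] [-1.64672341e-01 -9.87250911e-05 -9.86348321e-01]
```

```bash
python3 -m jog '0.0004 0 0.002 0 0 0 0; 0.0008 0 0.004 0 0 0 0; 0.001 0 0.006 0 0 0 0; 0.001 0 0.006 0 0 0 0'
python3 - <<'E'
from h import *
s=read_state();print(s["opening"]*87,toP(s["position"]),s["force"],s["moment"],s["tcp_rot"][2])
p,d=capture("scene");cv2.imwrite("pics/s6.png",cv2.resize(p[130:230,240:350,::-1],None,fx=6,fy=6,interpolation=cv2.INTER_CUBIC))
E
```

```text
time_s: 9.98
position: [0.5324, -0.4491, 0.2851]
tcp_rot: [[0.862, -0.486, -0.143], [-0.48, -0.874, 0.079], [-0.163, 0.001, -0.987]]
force: [-3.4, 0.2, 3.9]
opening: 0.151
13.173874785280486 [0.0212 0.0011 0.2851] [-3.43901994  0.17255116  3.9333506 ] [-0.06460805  0.5016635   0.02944099] [-1.63419562e-01  5.93660506e-04 -9.86556483e-01]
```

View pics/s6.png

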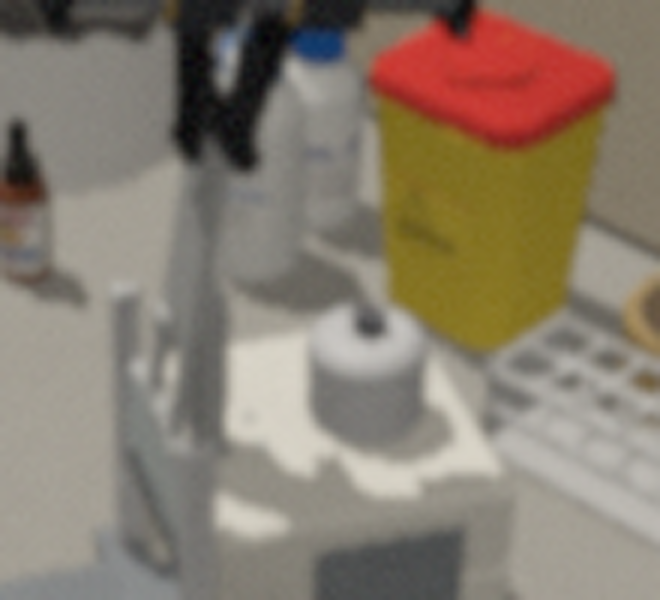

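```bash
python3 -m jog '0.002 0 0 0 0 0 0; 0.002 0 0 0 0 0 0.25; 0.002 0 0 0 0 0 0.5; 0.002 0 0 0 0 0 0.5'
python3 - <<'E'
from h import *
s=read_state();print(s["opening"]*87,toP(s["position"]),s["force"],s["moment"],s["tcp_rot"][2])
p,d=capture("scene");cv2.imwrite("pics/s7.png",cv2.resize(p[130:230,240:350,::-1],None,fx=6,fy=6,interpolation=cv2.INTER_CUBIC))
E
```

```text
time_s: 10.52
position: [0.5352, -0.4498, 0.283]
tcp_rot: [[0.863, -0.486, -0.142], [-0.479, -0.874, 0.08], [-0.163, -0.001, -0.987]]
force: [-0.8, 0.6, -0.1]
opening: 0.39
33.947847142939004 [0.0239 0.0019 0.283 ] [-0.80570192  0.61162923 -0.05881953] [-0.08874917 -0.14937552 -0.00654369] [-0.1626133  -0.00110504 -0.98668926]
```

View pics/s7.png

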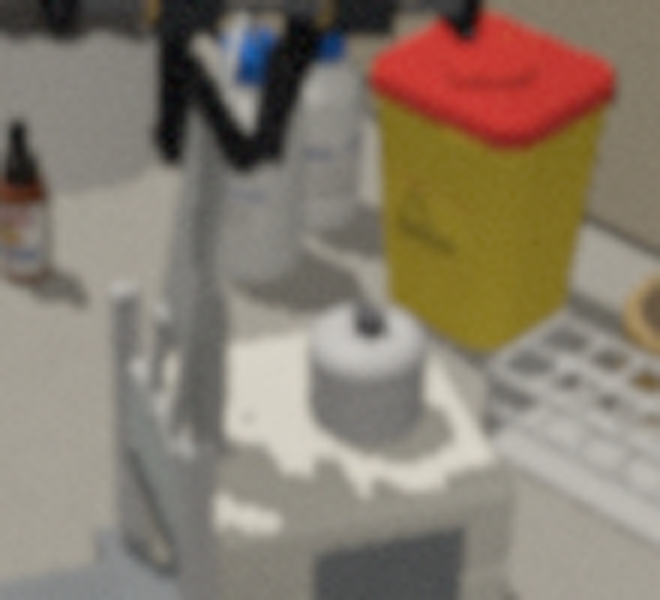

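```bash
python3 -m jog '0 0 -0.03 0 0 0 0.5; 0 0 -0.08 0 0 0 0.7; 0 0 -0.12 0 0 0 1'
cat >> h.py <<'E'
def Ry(deg): # tool down, tool x at yaw deg
    a=np.radians(deg);x=np.array([np.cos(a),np.sin(a),0]);z=np.array([0,0,-1.]);return np.stack([x,np.cross(z,x),z],1)
E
python3 - <<'E'
from h import *
s=read_state();print(s["opening"]*87,toP(s["position"]),s["joint_positions"])
C=np.array([.4325,-.2292,0]);u=np.array([np.cos(np.radians(-11)),np.sin(np.radians(-11)),0])
P=C-.038*u;P[2]=.15
print(P,rel(P,Ry(79),s), rel((P+s["position"])/2+[0,0,.05],Ro.from_rotvec([0,0,np.radians(54)]).as_matrix()@s["tcp_rot"],s))
E
```

```text
time_s: 10.95
position: [0.5524, -0.4597, 0.4034]
tcp_rot: [[0.863, -0.486, -0.142], [-0.479, -0.874, 0.079], [-0.162, -0.0, -0.987]]
force: [0.8, 0.2, -0.1]
opening: 0.642
55.855299505679184 [0.0437 0.0016 0.4034] [-47.47484314  36.83285578  45.21410755  -3.05262598 106.79617173
 -19.08029563]
[ 0.39519817 -0.22194926  0.15      ] [  -0.2084   -0.1314    0.291    -8.8068    6.3696 -107.7796] [-1.12300e-01 -6.57000e-02  9.62000e-02 -8.75560e+00 -1.50000e-02
 -5.32854e+01]
```

```bash
python3 -m jog '-0.03 -0.017 0.0 -0.9 0.6 -10.6 1; -0.06 -0.034 0.02 -1.7 1.2 -21 1; -0.09 -0.05 0.04 -2.6 1.9 -31.5 1; -0.12 -0.067 0.06 -3.4 2.5 -42 1; -0.15 -0.083 0.08 -4.3 3.1 -52.5 1; -0.18 -0.1 0.1 -5.1 3.7 -63 1; -0.21 -0.117 0.12 -6 4.3 -73.5 1; -0.2327 -0.1314 0.143 -6.8 4.9 -84 1'
python3 - <<'E'
from h import *
s=read_state();print(s["opening"]*87,s["position"],s["joint_positions"])
C=np.array([.4325,-.2292,0]);u=np.array([np.cos(np.radians(-11)),np.sin(np.radians(-11)),0])
P=C-.038*u;P[2]=.15
print(P,rel(P,Ry(79),s))
p,d=capture("top");cv2.imwrite("pics/t8.png",cv2.resize(p[130:300,150:310,::-1],None,fx=4.5,fy=3.5))
p,d=capture("scene");cv2.imwrite("pics/s8.png",p[:,:,::-1])
E
```

```text
time_s: 11.95
position: [0.394, -0.2205, 0.2987]
tcp_rot: [[0.565, 0.824, -0.041], [0.824, -0.566, -0.008], [-0.03, -0.029, -0.999]]
force: [1.0, -0.1, 0.1]
opening: 1.0
86.97088262299772 [ 0.39399689 -0.22045194  0.29867478] [-42.19514336  13.19706254 100.47890037  -2.09481971  67.7761535
 -96.92343747]
[ 0.39519817 -0.22194926  0.15      ] [ 3.90000e-03  6.20000e-03  1.48500e-01 -2.01630e+00  1.35860e+00
 -2.34512e+01]
```

View pics/t8.png

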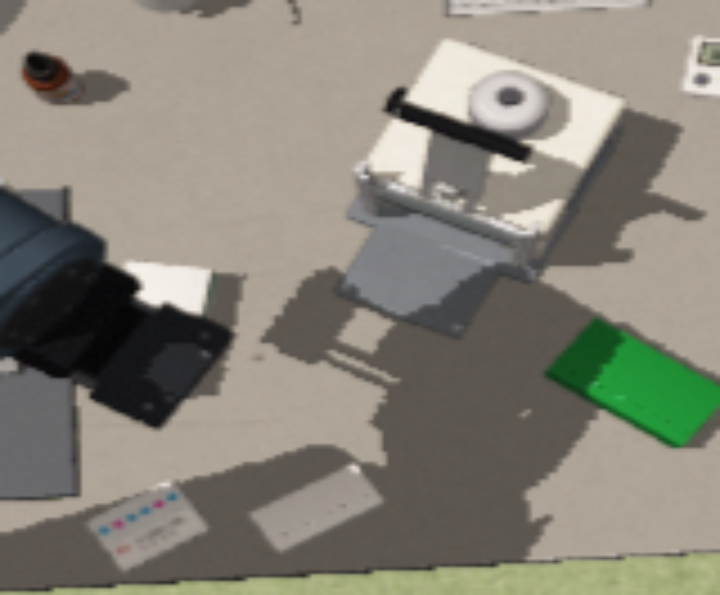

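View pics/s8.png

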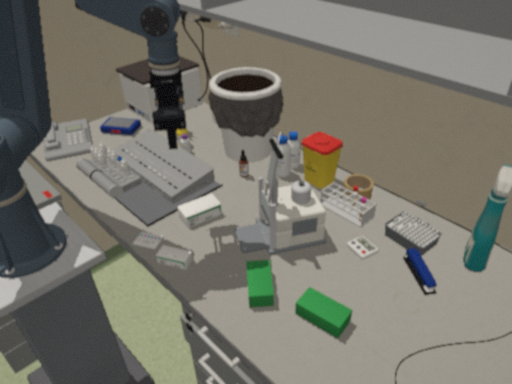

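```bash
python3 - <<'E'
from h import *
d=np.load("top0.npy");w=cloud("top",d)
for v in(210,225,240,250):
    print(v,[(u,np.round(w[v,u],3).tolist()) for u in range(150,178,3)])
E
```

```text
210 [(150, [0.48, -0.124, 0.048]), (153, [0.481, -0.132, 0.041]), (156, [0.487, -0.134, 0.006]), (159, [0.486, -0.143, 0.004]), (162, [0.485, -0.154, 0.009]), (165, [0.482, -0.165, 0.019]), (168, [0.485, -0.171, -0.001]), (171, [0.484, -0.181, -0.0]), (174, [0.484, -0.191, 0.001]), (177, [0.476, -0.207, 0.038])]
225 [(150, [0.321, -0.288, 0.79]), (153, [0.433, -0.131, 0.042]), (156, [0.438, -0.132, 0.005]), (159, [0.436, -0.143, 0.01]), (162, [0.436, -0.152, 0.01]), (165, [0.436, -0.162, 0.007]), (168, [0.436, -0.169, -0.004]), (171, [0.435, -0.179, -0.001]), (174, [0.435, -0.189, -0.0]), (177, [0.428, -0.206, 0.043])]
240 [(150, [0.299, -0.29, 0.802]), (153, [0.3, -0.293, 0.796]), (156, [0.301, -0.295, 0.784]), (159, [0.389, -0.141, 0.007]), (162, [0.388, -0.151, 0.008]), (165, [0.387, -0.161, 0.009]), (168, [0.388, -0.168, -0.001]), (171, [0.387, -0.178, 0.0]), (174, [0.381, -0.196, 0.046]), (177, [0.38, -0.205, 0.047])]
250 [(150, [0.285, -0.291, 0.808]), (153, [0.285, -0.294, 0.802]), (156, [0.286, -0.297, 0.795]), (159, [0.287, -0.298, 0.78]), (162, [0.356, -0.15, 0.008]), (165, [0.356, -0.159, 0.006]), (168, [0.356, -0.167, -0.002]), (171, [0.354, -0.178, 0.005]), (174, [0.354, -0.187, 0.004]), (177, [0.353, -0.197, 0.003])]
```

```bash
python3 -m jog '0.004 0.006 0.03 -1 0.7 -10.5 1; 0.004 0.006 0.07 -2 1.35 -20 1; 0.004 0.006 0.11 -2 1.35 -23.4 0.85; 0.004 0.006 0.1485 -2 1.35 -23.4 0.85; 0.004 0.006 0.1485 -2 1.35 -23.4 0.85'
python3 - <<'E'
from h import *
s=read_state();print(s["opening"]*87,s["position"],s["tcp_rot"])
p,d=capture("wrist");cv2.imwrite("pics/w9.png",p[:,:,::-1]);np.save("w9.npy",d)
print([(np.round(r["centre"],3),round(r["score"],2)) for r in spot_in("carton","wrist")])
E
```

```text
time_s: 12.68
position: [0.3949, -0.2233, 0.1484]
tcp_rot: [[0.2, 0.98, -0.006], [0.98, -0.2, 0.003], [0.002, -0.006, -1.0]]
force: [0.1, -0.2, 0.9]
opening: 0.86
74.85872034196174 [ 0.39494568 -0.22329351  0.14840741] [[ 0.20034972  0.97970866 -0.00556139]
 [ 0.97972243 -0.20033455  0.00316733]
 [ 0.00198893 -0.0060832  -0.99997952]]
[(array([ 0.414, -0.227,  0.042]), 0.91), (array([ 0.361, -0.523,  0.028]), 0.81)]
```

View pics/w9.png

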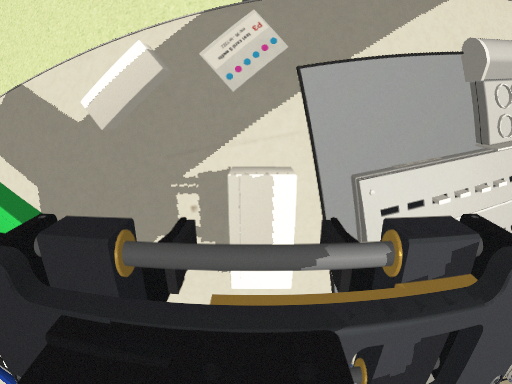

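```bash
python3 - <<'E'
from h import *
s=read_state();ci=camera_info("wrist");f=192/np.tan(np.radians(ci["vfov"]/2));d=np.load("w9.npy")
v,u=np.mgrid[0:384,0:512];du=u-ci["cx"];dv=v-ci["cy"];r=np.hypot(du,dv);th=r/f
k=np.where(r>0,np.tan(th)/np.maximum(r,1e-9),1/f)
c=np.stack([du*k*d,dv*k*d,d,np.ones_like(d)],-1)@ci["tool_from_camera"].T
w=c[...,:3]@s["tcp_rot"].T+s["position"];w[d<=0]=np.nan
m=(u>210)&(u<310)&(v>150)&(v<290)&(w[...,2]>.035)&(w[...,2]<.05)
P=w[m];print(len(P),np.median(P[:,2]));r=cv2.minAreaRect((P[:,:2]*1000).astype(np.float32));print(r,cv2.boxPoints(r).round(1).tolist())
m2=(u>300)&(u<325)&(v>80)&(v<215);
for vv in(150,200): print([(np.round(w[vv,uu],3).tolist()) for uu in range(295,335,5)])
C=np.array([.4325,-.2292,0])
E
```

```text
5853 0.04426620012130614
((434.0796813964844, -229.57656860351562), (60.26506042480469, 115.81246948242188), 78.16165161132812) [[371.20001220703125, -247.1999969482422], [484.6000061035156, -270.8999938964844], [496.8999938964844, -212.0], [383.6000061035156, -188.1999969482422]]
[[0.369, -0.182, 0.002], [0.37, -0.177, 0.002], [0.371, -0.172, 0.002], [0.372, -0.167, 0.003], [0.372, -0.163, 0.008], [0.373, -0.158, 0.008], [0.374, -0.153, 0.009], [0.374, -0.149, 0.01]]
[[0.407, -0.194, 0.044], [0.421, -0.186, 0.002], [0.422, -0.181, 0.001], [0.424, -0.175, 0.001], [0.425, -0.17, 0.0], [0.423, -0.166, 0.008], [0.424, -0.161, 0.009], [0.425, -0.156, 0.009]]
```

```bash
python3 - <<'E'
from h import *
print(rel(np.array([.3963,-.2218,.031]),Ry(78.4)))
E
```

```text
[ 0.0027 -0.0005  0.1198 -0.0446  0.0789  0.1046]
```

```bash
python3 -m jog '0.0025 -0.0005 0.045 0 0 0 0.85; 0.0025 -0.0005 0.085 0 0 0 0.85; 0.0025 -0.0005 0.105 0 0 0 0.85; 0.0025 -0.0005 0.118 0 0 0 0.85; 0.0025 -0.0005 0.118 0 0 0 0.6; 0.0025 -0.0005 0.118 0 0 0 0.6; 0.0025 -0.0005 0.118 0 0 0 0.5;  0.0025 -0.0005 0.118 0 0 0 0.5'
python3 - <<'E'
from h import *
s=read_state();print(s["opening"]*87,s["position"],s["force"],s["moment"])
E
```

```text
time_s: 13.78
position: [0.3954, -0.2211, 0.0331]
tcp_rot: [[0.198, 0.98, -0.001], [0.98, -0.198, -0.002], [-0.002, -0.0, -1.0]]
force: [-0.4, -0.4, 6.4]
opening: 0.688
59.835805772751115 [ 0.39535855 -0.22108674  0.03313688] [-0.42451539 -0.361068    6.44449434] [ 0.10762334 -0.21733343 -0.02799269]
```

```bash
python3 -m jog '0 0 0 0 0 0 0; 0 0 0 0 0 0 0; 0 0 -0.03 0 0 0 0; 0 0 -0.07 0 0 0 0; 0 0 -0.07 0 0 0 0'
python3 - <<'E'
from h import *
s=read_state();print(s["opening"]*87,s["position"],s["force"],s["moment"])
p,d=capture("wrist");cv2.imwrite("pics/w10.png",p[:,:,::-1])
p,d=capture("scene");cv2.imwrite("pics/s10.png",cv2.resize(p[140:290,130:350,::-1],None,fx=3.6,fy=3.6))
# press: staging and final
st=W(-.135+.0195-.038+.0195,0,.07) 
E
```

```text
time_s: 14.4
position: [0.396, -0.2215, 0.1044]
tcp_rot: [[0.198, 0.98, 0.002], [0.98, -0.198, -0.004], [-0.003, 0.002, -1.0]]
force: [-0.5, -0.1, -2.9]
opening: 0.685
59.56767607974501 [ 0.39601137 -0.22154349  0.10436125] [-0.48412262 -0.08097056 -2.89364035] [ 0.05835423 -0.11692875  0.01835593]
```

View pics/w10.png

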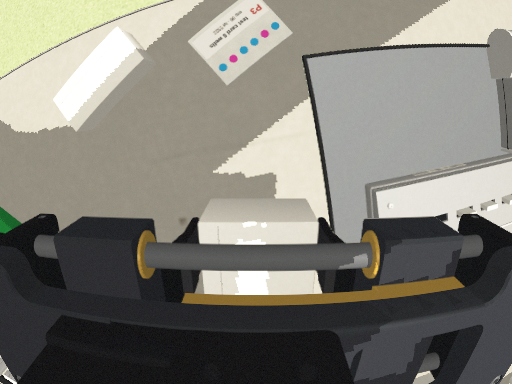

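View pics/s10.png

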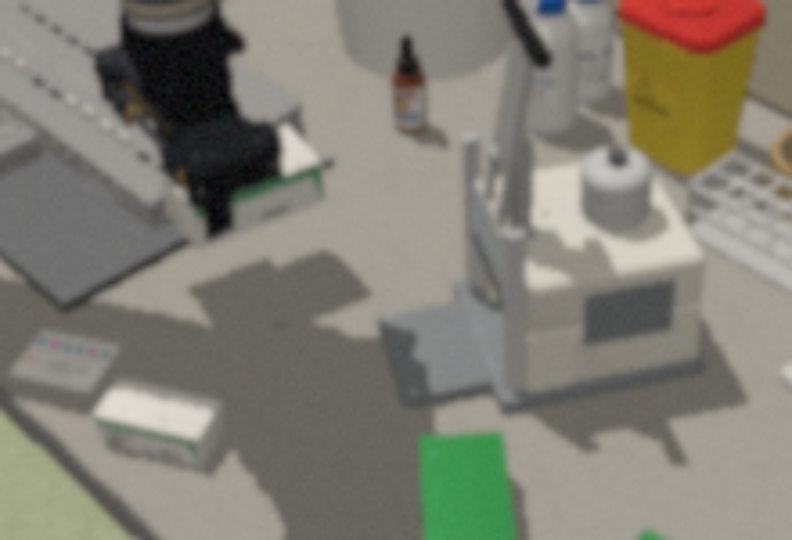

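```bash
python3 - <<'E'
from h import *
s=read_state();print(toP(s["position"]))
print(rel(W(-.135,0,.09),Ry(60.9)),rel(W(-.121,0,.075),Ry(60.9)))
E
```

```text
[-0.2104  0.134   0.1023]
[-1.50600e-01  3.12000e-02  1.23000e-02 -1.21800e-01  5.37000e-02
  1.76864e+01] [-0.1548  0.0446  0.0272 -0.1218  0.0537 17.6864]
```

```bash
python3 -m jog '-0.035 0.006 0.0 0 0 4 0; -0.08 0.015 0.0 0 0 9 0; -0.12 0.024 0.005 0 0 13.5 0; -0.15 0.031 0.01 0 0 17.7 0; -0.155 0.0445 0.02 0 0 17.7 0; -0.155 0.0445 0.025 0 0 17.7 0; -0.155 0.0445 0.025 0 0 17.7 0'
python3 - <<'E'
from h import *
s=read_state();print(s["opening"]*87,toP(s["position"]),s["force"],s["joint_positions"][[4,5]],rel(W(-.117,0,.047),Ry(60.9),s))
p,d=capture("top");cv2.imwrite("pics/t11.png",cv2.resize(p[150:240,190:300,::-1],None,fx=6,fy=6,interpolation=cv2.INTER_CUBIC))
p,d=capture("scene");cv2.imwrite("pics/s11.png",cv2.resize(p[140:290,190:350,::-1],None,fx=4,fy=4,interpolation=cv2.INTER_CUBIC))
E
```

```text
time_s: 15.38
position: [0.4069, -0.3787, 0.0757]
tcp_rot: [[0.485, 0.874, -0.005], [0.874, -0.485, 0.004], [0.001, -0.007, -1.0]]
force: [-0.7, -0.8, -1.2]
opening: 0.685
59.622157678125006 [-0.1227  0.0016  0.0757] [-0.73284406 -0.84089529 -1.20378842] [  42.11874989 -115.25656262] [-0.0017  0.0059  0.0287 -0.3848 -0.0595  0.0784]
```

View pics/t11.png

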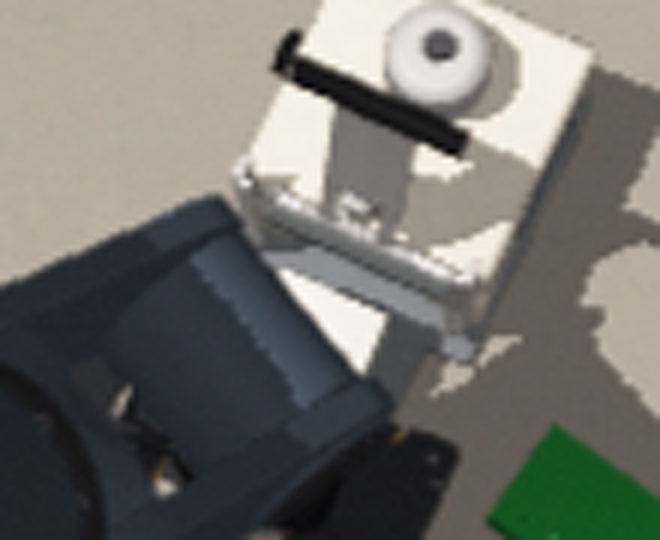

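View pics/s11.png

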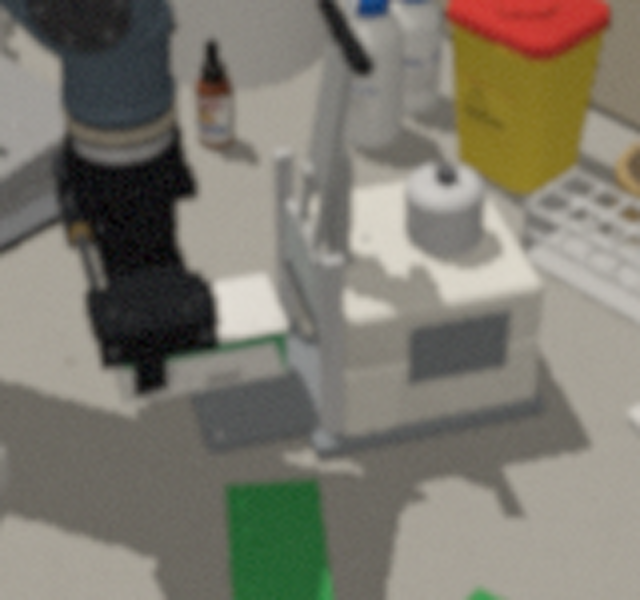

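```bash
python3 -m jog '-0.0015 0.005 0.01 -0.4 0 0 0; -0.0015 0.005 0.02 -0.4 0 0 0; -0.0015 0.005 0.026 -0.4 0 0 0; -0.0015 0.005 0.029 -0.4 0 0 0; -0.0015 0.005 0.029 -0.4 0 0 0'
python3 - <<'E'
from h import *
s=read_state();print(s["opening"]*87,toP(s["position"]),s["force"],s["tcp_rot"][2],rel(W(-.0585,0,.046),Ry(60.9),s))
E
```

```text
time_s: 16.1
position: [0.4111, -0.3848, 0.0477]
tcp_rot: [[0.487, 0.874, 0.003], [0.874, -0.487, -0.003], [-0.001, 0.004, -1.0]]
force: [-0.1, 0.7, -1.6]
opening: 0.686
59.70754229610743 [-0.1161 -0.0017  0.0477] [-0.05912036  0.71095893 -1.55226749] [-8.26430044e-04  4.07268363e-03 -9.99991365e-01] [ 0.0017  0.0576  0.002   0.2333  0.0474 -0.0223]
```

```bash
python3 -m jog '0.0017 0 0.002 0.2 0 0 0; 0.0017 0 0.0035 0.2 0 0 0; 0.0017 0 0.0035 0.2 0 0 0'
python3 - <<'E'
from h import *
s=read_state();print(s["opening"]*87,toP(s["position"]),s["force"],s["moment"],s["tcp_rot"][2])
p,d=capture("scene");cv2.imwrite("pics/s12.png",cv2.resize(p[140:290,190:350,::-1],None,fx=4,fy=4,interpolation=cv2.INTER_CUBIC))
E
```

```text
time_s: 16.48
position: [0.4123, -0.3835, 0.0451]
tcp_rot: [[0.486, 0.874, 0.001], [0.874, -0.486, -0.002], [-0.001, 0.002, -1.0]]
force: [-0.3, 1.5, 3.0]
opening: 0.69
60.04600816184586 [-1.157e-01  1.000e-04  4.510e-02] [-0.29401458  1.52372643  3.04574508] [ 0.18861748 -0.10241708  0.06639833] [-0.00119915  0.00161256 -0.99999798]
```

View pics/s12.png

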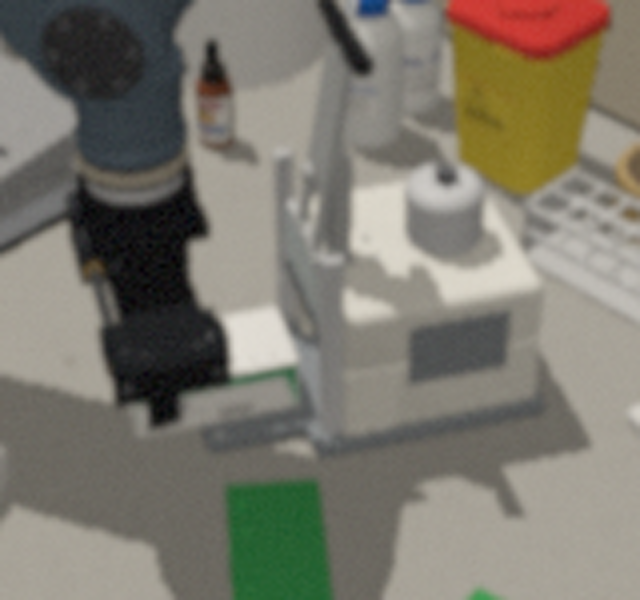

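```bash
python3 -m jog '0 0.01 0 0 0 0 0; 0 0.02 0 0 0 0 0; 0 0.03 0 0 0 0 0; 0 0.04 0 0 0 0 0; 0 0.048 0 0 0 0 0; 0 0.052 0 0 0 0 0; 0 0.052 0 0 0 0 0'
python3 - <<'E'
from h import *
s=read_state();print(s["opening"]*87,toP(s["position"]),s["force"],s["force"]@px,s["moment"],s["tcp_rot"][2])
E
```

```text
time_s: 17.4
position: [0.4572, -0.4086, 0.0452]
tcp_rot: [[0.486, 0.874, -0.001], [0.874, -0.486, -0.001], [-0.001, 0.0, -1.0]]
force: [-1.9, 1.7, 5.6]
opening: 0.685
59.59542244746705 [-0.0643 -0.0001  0.0452] [-1.91750216  1.71771629  5.59286531] -2.510846325956663 [0.28018654 0.31546044 0.00039464] [-1.22291943e-03  1.83793788e-05 -9.99999252e-01]
```

```bash
python3 -m jog '0 0.003 0 0 0 0 0; 0 0.006 0 0 0 0 0; 0 0.008 0 0 0 0 0; 0 0.008 0 0 0 0 0'
python3 - <<'E'
from h import *
s=read_state();print(s["opening"]*87,toP(s["position"]),s["force"],s["force"]@px,s["moment"],s["tcp_rot"][2])
E
```

```text
time_s: 17.9
position: [0.4624, -0.4114, 0.0452]
tcp_rot: [[0.486, 0.874, -0.004], [0.874, -0.486, 0.002], [-0.001, -0.004, -1.0]]
force: [-6.8, 2.5, 8.0]
opening: 0.689
59.96876357097437 [-0.0584 -0.      0.0452] [-6.75344534  2.50104024  7.9512139 ] -7.117317308714867 [ 0.20387282  0.93165198 -0.15575546] [-6.02715925e-04 -4.37825046e-03 -9.99990234e-01]
```

```bash
python3 -m jog '0 0.002 -0.0005 0 0 0 0; 0 0.004 -0.0005 0 0 0 0; 0 0.004 -0.0005 0 0 0 0'
python3 - <<'E'
from h import *
s=read_state();print(s["opening"]*87,toP(s["position"]),s["force"],s["force"]@px,s["moment"],s["tcp_rot"])
E
```

```text
time_s: 18.27
position: [0.4628, -0.4113, 0.0451]
tcp_rot: [[0.485, 0.874, -0.011], [0.874, -0.485, 0.007], [0.001, -0.013, -1.0]]
force: [-12.9, 4.6, 9.9]
opening: 0.687
59.78986770464594 [-0.0581  0.0003  0.0451] [-12.9248891    4.55941122   9.87063641] -13.510812075752872 [ 0.58404838  1.85600045 -0.13851262] [[ 4.85450179e-01  8.74199298e-01 -1.06634870e-02]
 [ 8.74263930e-01 -4.85402131e-01  6.88130290e-03]
 [ 8.39550836e-04 -1.26632318e-02 -9.99919466e-01]]
```

```bash
python3 -m jog '0 -0.003 -0.001 0 0 0 0; 0 -0.003 -0.001 0 0 0 0.75; 0 -0.003 -0.001 0 0 0 0.95; 0 -0.003 -0.001 0 0 0 0.95; 0 -0.003 -0.001 0 0 0 0.95'
python3 - <<'E'
from h import *
s=read_state();print(s["opening"]*87,toP(s["position"]),s["force"])
E
```

```text
time_s: 18.9
position: [0.4658, -0.4134, 0.0462]
tcp_rot: [[0.486, 0.874, 0.001], [0.874, -0.486, -0.002], [-0.001, 0.002, -1.0]]
force: [0.1, 0.2, 0.2]
opening: 0.933
81.13569543534513 [-0.0544 -0.0001  0.0462] [0.09444467 0.23396755 0.16569525]
```

Opened freely. Retreat up and away, then look.

```bash
python3 -m jog '0 -0.02 -0.02 0 0 0 1; 0 -0.03 -0.07 0 0 0 1; 0 -0.06 -0.12 0 0 0 1; 0.05 -0.1 -0.17 0 0 0 1; 0.1 -0.1 -0.2 0 0 0 1; 0.16 -0.1 -0.2 0 0 0 1; 0.2 -0.1 -0.2 0 0 0 1; 0.2 -0.1 -0.2 0 0 0 1'
python3 - <<'E'
from h import *
p,d=capture("top");cv2.imwrite("pics/t13.png",cv2.resize(p[130:300,150:310,::-1],None,fx=4.5,fy=3.5,interpolation=cv2.INTER_CUBIC));w=cloud("top",d)
q=w-O;X=q@px;Y=q@py;Z=w[...,2]
m=(X>-.12)&(X<-.012)&(abs(Y)<.06)&(Z>.045)&(Z<.062)
P=np.stack([X[m],Y[m]],1).astype(np.float32)*1000;r=cv2.minAreaRect(P);print(m.sum(),r,cv2.boxPoints(r).round(1).tolist(),np.median(Z[m]),P.min(0),P.max(0))
m=(X>-.02)&(X<.09)&(abs(Y)<.05)&(Z>.27)&(Z<.31);print("handle",m.sum(),X[m].mean(),Y[m].mean(),Z[m].mean())
p,d=capture("scene");cv2.imwrite("pics/s13.png",cv2.resize(p[110:260,210:350,::-1],None,fx=4,fy=4,interpolation=cv2.INTER_CUBIC))
print(read_state()["time_s"],read_state()["position"])
E
```

```text
time_s: 19.9
position: [0.4763, -0.1865, 0.2463]
tcp_rot: [[0.482, 0.876, 0.001], [0.876, -0.482, -0.001], [-0.001, 0.002, -1.0]]
force: [0.4, -0.5, 0.1]
opening: 1.001
402 ((-44.90633010864258, -13.226493835449219), (85.11417388916016, 65.40806579589844), 89.57452392578125) [[-77.9000015258789, -55.5], [-12.5, -56.0], [-11.899999618530273, 29.100000381469727], [-77.30000305175781, 29.600000381469727]] 0.054905955379071725 [-77.354416 -56.025253] [-12.155172  29.552324]
handle 184 0.019555703511453124 4.422384799452266e-06 0.29021713175988517
20.0 [ 0.47542335 -0.18932405  0.24587741]
```

View pics/t13.png

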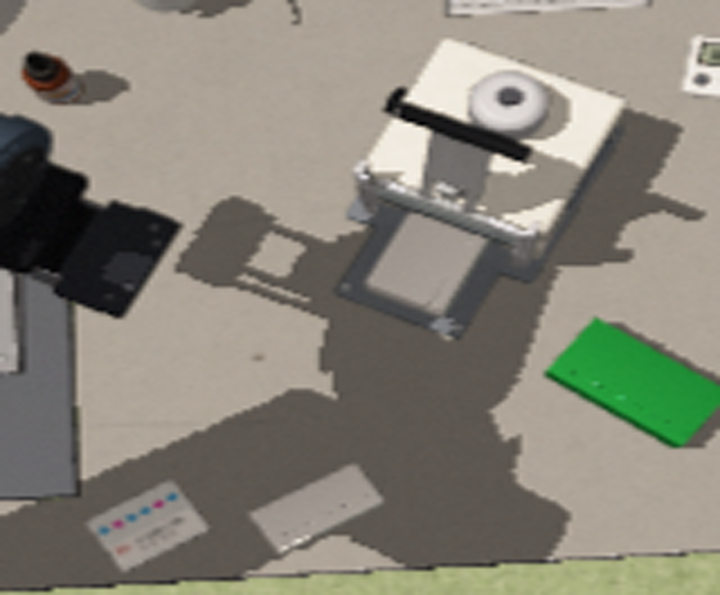

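View pics/s13.png

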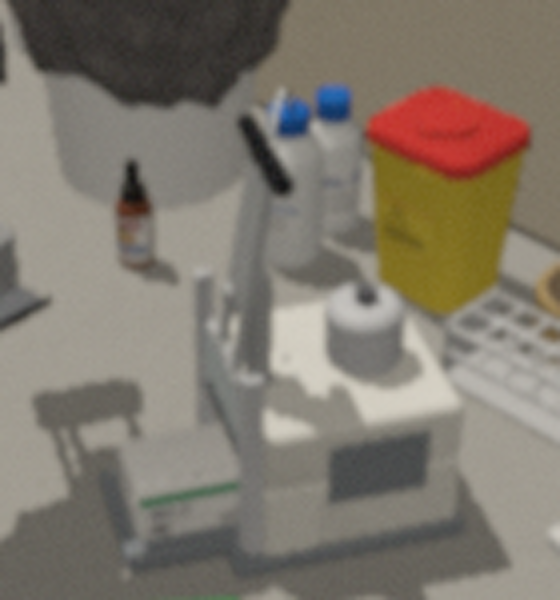

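```bash
python3 -c "
from rig import *
s=read_state();print(s['force'],s['time_s']);print(hand_in())"
```

```text
[ 0.10894432  0.00786379 -0.18687087] 20.0
the job is handed in; nothing more can be done
None
```

The guard is up and hooked on its own, and the larger white carton is fully home in the press. I handed the job in at 20.0 s of the 48 s allowed.

**Guard:** I pinched the handle, lifted the guard about 75 mm, swung the bar over the catch and lowered it into the notch. Twice on the way down the bar stopped above the notch floor, the second time with about 24 N. I took this to be the bar binding on the catch's upright; I raised it, eased it back and it then seated. The guard was never let go before it was seated, and it stayed up after release. In the last pictures the handle still sits at about z = 0.29.

**Carton:** I chose the white carton with the green stripe; two green boxes of similar shape were left alone. I laid it on the bed and slid it in until it stalled against the stop, where a further 4 mm of commanded travel moved it 0.3 mm at about 13 N.

**Last checks:**
- The carton's rear end is at press x = -0.0773 against -0.077 expected.
- It is straight to about 0.4°. That fit also took in some points of the guard rails, so I rely mainly on the rear-edge position.
- The arm stood clear with no contact force.
- I never reached for the small carton or the dropper bottle, and in the pictures they are where they were; I did not re-measure their positions.

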